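# Third hand for the last board of a puzzle tray

## Task

I am putting together a wooden sorting tray for my jigsaw and need a third hand for its last board. Pick up the loose end board, hold it off the table level with the tray's walls and put it across the open end with its screw holes at the left and facing out; slide it along until its plain end butts against the inside of the right-hand side, and without banging it press it evenly against the tray with a steady push of about 10 newtons. Finish while still holding it pressed there, so that I can drive the screws, and leave the screwdriver, the screw tin and the mug where they are.

Things in the scene. Friction and masses are not known exactly. Their poses are not given: they have to be found in the camera images.
- tray: Wooden tray 240 mm wide, 280 deep, fixed, on 10 mm feet; open at the top and at the end facing the robot. Walls 15 thick, 10 to 70 mm above the table; floor's top at 18; two books 135 mm or more inside, up to 66 high. Origin: on the table, mid-width, in the plane of the seating faces at the open end; x points into the tray, y left, z up. Board seated: its origin at (-7.5, 7.5, 10) mm here.
- seat: The tray's two seating parts taken together (left side's front end and corner block's front face, both in the plane x = 0 of the tray); the push of about 10 N is the end board's force on these. Rigid: only the arm gives. The floor ends 2 mm behind that plane; a finger can reach in behind the board, above the floor. Fixed; origin and axes: the tray's.
- left_side: Left wall of the tray, fixed, 280 x 15 x 60 mm. Its front end (15 wide, 60 high, two pilot holes) is one seating face; the seated board covers it, flush with the wall's outer face. Origin: middle of the lower edge of the front end, 10 mm above the table; axes as the tray's.
- corner_block: Glue block in the front right corner of the tray, fixed, 20 x 20 x 50 mm; its front face is the other seating face, in line with the front end of the left side. Origin: middle of the lower edge of its front face, 18 mm above the table; axes as the tray's.
- right_side: Right wall of the tray, fixed, 280 x 15 x 60 mm. It sticks out 15 mm towards the robot past the seating faces; the inner (left) face of that part is the stop for the board's plain end. Origin: in the seating plane, mid-thickness, lower edge (10 mm above the table); axes as the tray's: wall from x = -15 to 265 mm, stop face at y = +7.5 mm.
- end_board: Loose light-wood board 225 mm long (its y), 15 thick (x), 60 high (z), 0.08 to 0.15 kg, standing on a long edge on the table, left of the tray. Origin: centre of its underside; -x is the outer face with the screw holes (towards the robot at yaw 0), +x the inner face that seats, +y the holed left end. Grip it across its thickness from above, mid-length.
- butt_end (a point): Centre of the plain (right, -y) end face of the end board, 30 mm above its underside; axes as the board's.
- holed_end (a point): Centre of the left (+y) end face of the end board, where the screw holes are; 30 mm above its underside; axes as the board's.
- screwdriver: Black-handled screwdriver, 190 mm, lying on the table right of the tray. Leave it alone.
- screw_tin: Small open metal tin with screws, 85 x 60 x 22 mm, on the table right of the tray. Leave it alone.
- mug: White mug, 82 mm wide, 95 mm high, on the table left of the tray. Leave it alone.

How it is judged:
On the way:
1. the end board, off the table and across the open end, is slid along until its plain end touches the inside of the right side (more than 1 N) (contact force between end_board and right_side above 1 N and y of end_board in the frame of tray between 0.0045 and 0.0105 m and x of end_board in the frame of tray above -0.02 m and height (world z) of end_board above 0.004 m), for 0.1 s.
At the end, for the whole second after the job is handed in: Through the last second the robot holds the board upright, 7 to 13 mm above the table, its plain end within 2 mm of the right side's inner face, square to the tray, pressing on the left side's end and the corner block with 5 to 18 N in all, over 1 N on each (contact force between end_board and seat between 5 and 18 N and contact force between end_board and left_side above 1 N and contact force between end_board and corner_block above 1 N and y of butt_end in the frame of right_side between 0.0055 and 0.0095 m and x of end_board in the frame of tray above -0.0095 m and z of end_board in the frame of tray between 0.007 and 0.013 m and angle between the x axis of end_board and the x axis of tray, either way round below 0.03 rad and angle between end_board's own z axis and vertical below 0.04 rad and contact force between the fingers and end_board above 2 N and linear speed of end_board below 0.01 m/s); the arm keeps its last pose, push and grip.
It fails at once if the end board is banged or forced against the tray (over 40 N) (contact force between end_board and tray above 40 N).
It fails at once if the screwdriver is disturbed (distance of screwdriver from where it was at the start of the episode above 0.02 m).
It fails at once if the screw tin is disturbed (distance of screw_tin from where it was at the start of the episode above 0.02 m).
It fails at once if the mug is disturbed (distance of mug from where it was at the start of the episode above 0.02 m).
It also fails if it takes over 64 s, if anything falls off the work surface, if the arm or the gripper's body presses on something with over 40 N, if the wrist force passes 120 N, or if a joint passes its speed limit or range.

## Robot

A 6-joint arm with a two-finger parallel gripper is mounted at the origin on the work surface. World frame = base frame: x ahead of the robot, y to its left, z up, the work surface at z = 0. Lengths are in m, angles in rad, forces in N, time in s.
With the tool pointing down it reaches from about 0.3 to 0.85 m from the base axis. Payload 4.2 kg.
Tool frame: the origin (TCP) lies at the very end of the fingers, on their centre line; the grasp point (between the pads) lies arm.grip_point_offset behind it (arm.grip_point_offset is the distance from the TCP to the grasp point, in m); z points along the fingers, y is the line along which they close (so a half turn about z gives the same grasp; the last joint's range is limited). The gripper opens to 91 mm and grips with 3 to 60 N. Pads are 32 mm wide; open, the fingers measure 118 mm over their backs; the gripper's body (76 mm by 178 mm) begins 60 mm behind the grasp point.
Start: joints at [1.149, 0.32, 1.565, -0, 1.257, -0.02], TCP at [0.225, 0.529, 0.214] pointing down, gripper open.
Joint ranges: [-3.11, 3.11], [-0.84, 2.01], [0.21, 2.61], [-1.34, 4.49], [0.05, 2.63], [-2.56, 2.56]. Speed limits (rad/s): [2.57, 2.57, 3.14, 3.14, 3.14, 3.14].

## Interface

Orientations are given as a unit quaternion [w, x, y, z].
In Python, from cell import arm gives the robot as it stands.
- The arm moves only by the shell command python3 nudge.py 'ROWS' [FORCE]. ROWS is a JSON list of rows, 1 to 8 of them, each of 7 numbers: dx, dy, dz in m, then a rotation vector rx, ry, rz in rad, then the finger opening in m; each row is the pose to reach, as a shift and turn from the pose commanded when the command began, along the tool's axes at that moment; what a row does not reach only later rows make up. A row lasts 1/12 s, in which the tool goes at most 0.0417 m and 0.125 rad, less where a joint would pass 70% of its speed; a pose out of reach is approached as far as the arm can. The fingers move at their own pace and stop on an object; FORCE is the grip in N (left out, the last holds). Time passes only in rows, so rows that do not move let the fingers close. It prints the time, the measured TCP pose, the force, the opening and the grip force at its end.
- arm.state(): the state, without advancing time (a new reading comes with each control period).
- arm.get_image(name): name is "scene" or "top" or "wrist"; returns a dict with "pixels" (384x512x3 uint8, red, green, blue), "camera_matrix" (3x3 intrinsics, pixels), "k1" (the pictures are not rectified: a ray, as slopes to the right and down, at radius r is drawn at 1 + k1 r^2 times it, then the intrinsics apply), "rvec" (rotation vector, rad) and "tvec" (3), from world to camera coordinates, as OpenCV has them. Camera axes: x right, y down, z forward; pixel columns grow to the right and rows downward; lengths in m; the calibration is good to about 2 mm. A picture is of the moment at which its call begins. There is no depth.
- arm.finish_job(): hands the job in; it is judged then, once.
The state is a dict: "clock": time; "q": joint angles; "qd": joint speeds; "tau": joint torques, N m; "tcp_pos": TCP position; "orientation": TCP orientation; "ft_force": force on the tool from outside, world axes, zero at the start; "ft_torque": the same for the moment, N m; "opening": finger opening in m; "gripper_force": force on a finger pad.
Only numpy, scipy, OpenCV 4.12 (cv2) and the standard library are available. Lean on these libraries where they do the work, as an engineer would, in place of code of your own. Each camera call takes 0.05 s, during which the arm holds its last target. There are 200 camera calls.

## Working session

There is one attempt and no reset: what is moved stays moved. The work goes in short steps, Python scripts to look and compute and a shell command to move; the robot and the scene stay as the last step left them, time stands still between calls to the robot, and variables do not carry over. Pictures are saved under pics/ and viewed, at most 10 in all, crops included, and the job is handed in when it is done.

```bash
ls; mkdir -p pics
cat > h.py <<'E'
from cell import arm
import numpy as np, cv2
def grab(n,f):
    im=arm.get_image(n); cv2.imwrite('pics/'+f+'.png',im['pixels'][:,:,::-1]); np.save('pics/'+f+'.npy',im,allow_pickle=True); return im
def load(f): return np.load('pics/'+f+'.npy',allow_pickle=True).item()
def ray(im,uv):
    K=np.array(im['camera_matrix']);R=cv2.Rodrigues(np.array(im['rvec'],float))[0];t=np.array(im['tvec'],float).ravel()
    p=cv2.undistortPoints(np.array(uv,float).reshape(-1,1,2),K,np.array([im['k1'],0,0,0],float)).reshape(-1,2)
    d=(R.T@np.c_[p,np.ones(len(p))].T).T
    return -R.T@t,d
def onz(im,uv,z):
    c,d=ray(im,uv); return c+d*((z-c[2])/d[:,2])[:,None]
def tri(a,ua,b,ub):
    c1,d1=ray(a,ua);c2,d2=ray(b,ub);out=[]
    for x,y in zip(d1,d2):
        s=np.linalg.lstsq(np.c_[x,-y],c2-c1,rcond=None)[0]
        p,q=c1+s[0]*x,c2+s[1]*y; out.append(np.r_[(p+q)/2,np.linalg.norm(p-q)])
    return np.array(out)
E
python3 - <<'E'
from h import *
import numpy as np
ims=[grab(n,n+'0') for n in('scene','top','wrist')]
for i in ims: print(ray(i,[[256,192]]),i['k1'])
a=np.hstack([i['pixels'] for i in ims[:2]])
cv2.imwrite('pics/both.png',cv2.resize(a,(800,300))[:,:,::-1])
print(arm.state(),arm.grip_point_offset)
E
```

```text
cell.py
nudge.py
pics
(array([1.03851299, 0.60560076, 1.21797406]), array([[-0.37025741, -0.41427706, -0.83168414]])) -0.12878617101209375
(array([ 2.50785469e-01, -3.02255577e-05,  1.45881232e+00]), array([[ 0.19630816, -0.01337628, -0.98049161]])) -0.19498132070502305
(array([0.15482506, 0.55941619, 0.38299594]), array([[ 0.2637119 , -0.11334882, -0.95810582]])) -0.0540100857226511
{'clock': 0.15, 'q': array([ 1.14896325e+00,  3.20152430e-01,  1.56536108e+00,  2.22250444e-05,
        1.25735929e+00, -2.00201827e-02]), 'qd': array([ 6.40637941e-04, -3.76572812e-04, -1.92289408e-03,  2.03096186e-03,
       -9.65135170e-04, -7.78120667e-05]), 'tau': array([ 3.50777273e-04, -4.12777770e+01, -2.32153594e+01,  7.28316978e-02,
        4.34029440e-02, -9.17148759e-05]), 'tcp_pos': array([0.22473528, 0.52888211, 0.21332381]), 'orientation': array([-1.50573930e-04,  1.99560949e-01,  9.79885206e-01, -6.22200997e-04]), 'ft_force': array([ 0.1639401 ,  0.21023659, -0.33446365]), 'ft_torque': array([ 0.01084301, -0.02041251, -0.0457362 ]), 'gripper_force': 0.0, 'opening': 0.09110930779894999} 0.0188
```

View pics/top0.png

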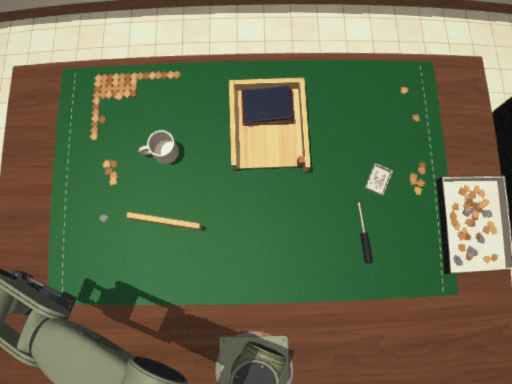

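View pics/scene0.png

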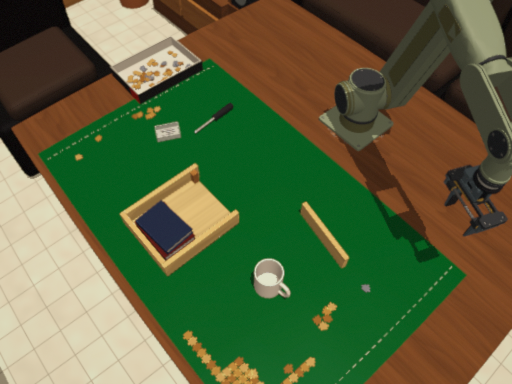

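Top view: the board runs from (127,215) to (203,227). The tray's open end is at (232–309,168), with the corner block at (301,160), and the mug is at (163,148). Next I'll look for the holes and zoom in.

Run:
```python
from h import *
t=load('top0')['pixels'];s=load('scene0')['pixels'];w=load('wrist0')['pixels']
R=cv2.resize
c=cv2.INTER_CUBIC
A=R(t[200:240,115:215],(400,160),interpolation=c);B=R(t[70:180,220:320],(400,440),interpolation=c)
C=R(s[195:275,290:360],(350,400),interpolation=c)
o=np.zeros((600,800,3),np.uint8);o[:160,:400]=A;o[160:600,:400]=B;o[:400,400:750]=C
cv2.imwrite('pics/crop1.png',o[:,:,::-1])
```

```text
(no output)
```

View pics/crop1.png

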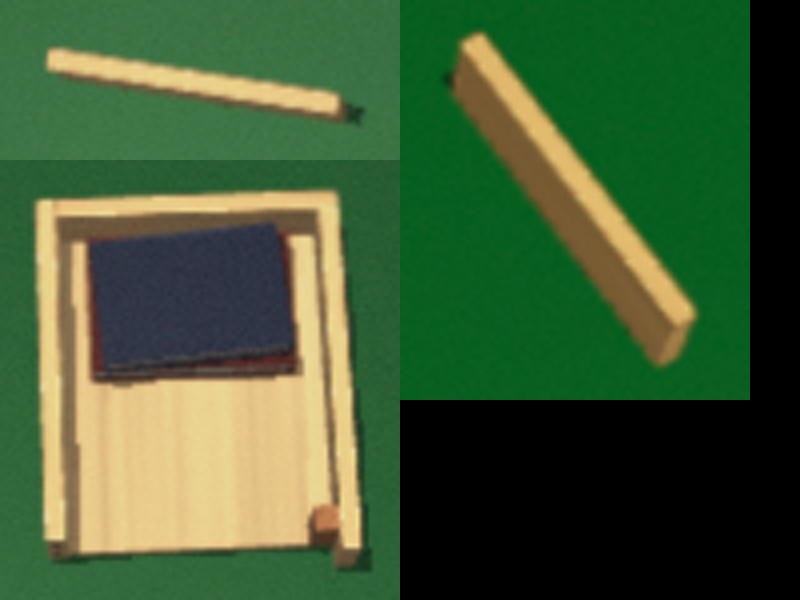

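View pics/wrist0.png

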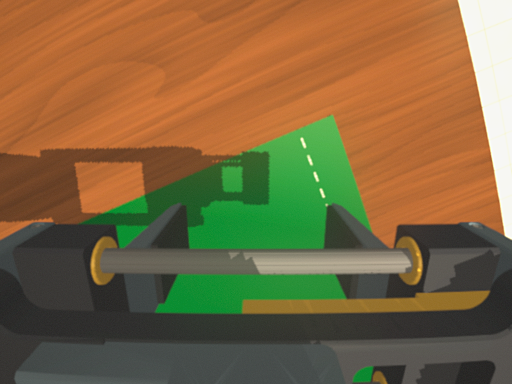

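```bash
cat > m.py <<'E'
from h import *
def quad(im,roi,lo,S=6):
    r0,r1,c0,c1=roi
    p=cv2.resize(im['pixels'][r0:r1,c0:c1],None,fx=S,fy=S,interpolation=cv2.INTER_LINEAR)
    m=((p[:,:,0].astype(int)>lo)&(p[:,:,0]>p[:,:,2]*1.2)).astype(np.uint8)
    cs=cv2.findContours(m,0,2)[0]; c=max(cs,key=cv2.contourArea)
    q=cv2.minAreaRect(c); b=cv2.boxPoints(q)
    return (b+.5)/S-.5+[c0,r0],q,p,m
E
python3 - <<'E'
from m import *
t,s=load('top0'),load('scene0')
for im,roi in((t,(200,240,115,215)),(s,(195,275,290,360))):
    for lo in(150,180,200):
        b,q,p,m=quad(im,roi,lo); print(lo,q[1],b.round(1).tolist())
    print('z60',onz(im,b,.06).round(4).tolist())
g=t['pixels'][70:180,220:320]; print(g[60:105,15][::4].tolist()); print(t['pixels'][168,225:245,0],t['pixels'][130,225:245,0],t['pixels'][130,296:314,0])
print(t['pixels'][150:175,235,0],t['pixels'][150:175,307,0], t['pixels'][150:175,301,0])
E
```

```text
150 (443.5165100097656, 35.56610870361328) [[125.9, 217.1], [126.8, 211.3], [199.8, 222.9], [198.9, 228.8]]
180 (439.09417724609375, 31.122970581054688) [[126.2, 216.8], [127.0, 211.7], [199.2, 223.2], [198.4, 228.3]]
200 (435.9154357910156, 27.553388595581055) [[126.4, 216.6], [127.1, 212.0], [198.8, 223.4], [198.1, 227.9]]
z60 [[0.4632, 0.3747, 0.06], [0.4771, 0.3728, 0.06], [0.439, 0.1536, 0.06], [0.4254, 0.1557, 0.06]]
150 (448.18450927734375, 55.07449722290039) [[301.5, 203.6], [309.1, 198.5], [350.8, 260.4], [343.2, 265.5]]
180 (425.06011962890625, 27.930335998535156) [[302.0, 203.8], [305.7, 201.0], [348.6, 257.3], [344.9, 260.1]]
200 (420.51275634765625, 23.606937408447266) [[302.3, 204.0], [305.4, 201.6], [348.1, 257.2], [345.0, 259.6]]
z60 [[0.4418, 0.1565, 0.06], [0.4281, 0.1564, 0.06], [0.4667, 0.3759, 0.06], [0.4793, 0.3752, 0.06]]
[[173, 150, 102], [164, 139, 94], [166, 139, 92], [179, 148, 98], [187, 153, 101], [216, 185, 122], [219, 186, 126], [231, 206, 138], [230, 209, 138], [99, 79, 56], [37, 71, 39], [56, 111, 63]]
[ 52  54  52  50  53  52  59  89  85  72  90  97  97  87  97 125 123 121
 117 108] [ 49  50  41  50  76 175 225 234 234 231 173 136 133 150 221 233 234 234
 233 227] [233 234 234 234 228 157 145 215 233 233 234 220  95  34  44  45  47  45]
[216 214 215 215 219 229 231 230 231 230 230 230 230 230 222 127  99  99
  90  66  37  48  47  53  56] [234 234 233 234 235 234 234 234 233 234 235 234 234 233 235 234 229 130
 104 101  95  64  34  42  46] [231 231 230 233 232 230 200 186 190 190 190 182 131  86  79  73  54  30
  30  45  44  44  43  45  45]
```

Run:
```python
from m import *
t,s=load('top0'),load('scene0')
# board height: centre of top face in both views
bt=quad(t,(200,240,115,215),180)[0];bs=quad(s,(195,275,290,360),180)[0]
ends=lambda b:(np.array([(b[0]+b[1])/2,(b[2]+b[3])/2]))
P=tri(t,ends(bt),s,ends(bs)[::-1]); print('board ends',P.round(4).tolist())
# tray walls, top view, z=.07
R=t['pixels'][:,:,0].astype(float)
def cross(v,th=140):
    i=np.where((v[:-1]-th)*(v[1:]-th)<0)[0]; return [k+(th-v[k])/(v[k+1]-v[k]) for k in i]
L=[(225+cross(R[r,225:238])[0],r) for r in range(90,160,4)]
Ro=[(300+cross(R[r,300:316])[-1],r) for r in range(90,164,4)]
def fit(p):
    w=onz(t,p,.07)[:,:2]; m=w.mean(0); u,sv,v=np.linalg.svd(w-m); d=v[0]*np.sign(v[0][0]); return m,d,sv[1]
for n,p in(('L',L),('R',Ro)):
    m,d,e=fit(p); print(n,m,np.arctan2(d[1],d[0]),e)
FL=[(c,155+cross(R[155:175,c])[0]) for c in(233,234,235,236)]
FR=[(c,155+cross(R[155:178,c])[0]) for c in(305,306,307,308)]
for n,p in(('FL',FL),('FR',FR)): print(n,p[1],onz(t,p,.07)[:,:2].round(4).tolist())
c=s['pixels'][150:280,110:250]; cv2.imwrite('pics/crop2.png',cv2.resize(c,(700,650)[:1]+(600,),interpolation=cv2.INTER_CUBIC)[:,:,::-1])
```

```text
board ends [[0.4711, 0.3757, 0.0551, 0.0002], [0.4322, 0.154, 0.0567, 0.0]]
L [0.74622599 0.05806762] 0.018946954399476076 0.0017632816668173951
R [ 0.73515592 -0.18305771] 0.015285055372309302 0.0018051515382727626
FL (234, np.float64(164.85148514851485)) [[0.6142, 0.0488], [0.6142, 0.0458], [0.6141, 0.0427], [0.6155, 0.0397]]
FR (306, np.float64(166.8709677419355)) [[0.6056, -0.1696], [0.6034, -0.1726], [0.6032, -0.1756], [0.6032, -0.1787]]
```

View pics/crop2.png

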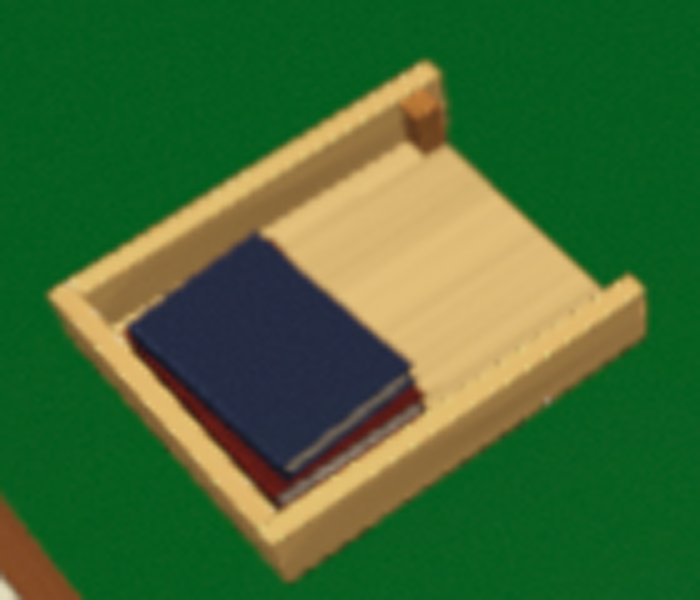

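The scene crop shows the left wall's front top outer corner at about scene (239,213) and the corner block at about (195,171). There are no holes on the board's far face. I'll move above the board before turning, so the wrist camera sees its robot-side face.

```bash
cat >> h.py <<'E'
from scipy.spatial.transform import Rotation as Ro
def delta(p,ang):
    """tool-frame shift+rotvec to TCP p, tool down with tool y at world angle ang"""
    s=arm.state();q=s['orientation'];R=Ro.from_quat(np.r_[q[1:],q[0]])
    y=np.array([np.cos(ang),np.sin(ang),0]);z=np.array([0,0,-1.]);T=np.c_[np.cross(y,z),y,z]
    print('d',(R.inv().apply(np.array(p)-s['tcp_pos'])).round(4),'rv',(R.inv()*Ro.from_matrix(T)).as_rotvec().round(4))
    print('t',s['clock'],'F',s['ft_force'].round(2),'M',s['ft_torque'].round(3),'grip',s['gripper_force'],s['opening'],'tcp',s['tcp_pos'].round(4))
E
python3 -c "
from h import *
t,s=load('top0'),load('scene0')
print(tri(t,[[230.2,164.8]],s,[[239,212.8]]))
delta([.43,.27,.2],1.169)"
python3 nudge.py '[[-0.29,-0.16,0.013,0,0,0,0.091],[-0.29,-0.16,0.013,0,0,0,0.091],[-0.29,-0.16,0.013,0,0,0,0.091],[-0.29,-0.16,0.013,0,0,0,0.091],[-0.29,-0.16,0.013,0,0,0,0.091],[-0.29,-0.16,0.013,0,0,0,0.091],[-0.29,-0.16,0.013,0,0,0,0.091],[-0.29,-0.16,0.013,0,0,0,0.091]]'
python3 -c "
from h import *
grab('wrist','wrist1'); delta([.4517,.2648,.15],-.174)"
```

```text
[[0.61563888 0.05708952 0.06700426 0.00081475]]
d [-0.2902 -0.158   0.0135] rv [-0.0013 -0.     -0.    ]
t 0.15 F [ 0.16  0.21 -0.33] M [ 0.011 -0.02  -0.046] grip 0.0 0.09110930779894999 tcp [0.2247 0.5289 0.2133]
clock: 0.82
tcp_pos: [0.43, 0.2665, 0.2008]
orientation: [-0.0, 0.2, 0.98, -0.0]
ft_force: [-0.6, -0.7, -0.1]
opening: 0.0909
gripper_force: 0.0
d [-0.0145  0.0104  0.0505] rv [4.0000e-04 6.8000e-03 1.3391e+00]
t 0.8667 F [ 3.25 -4.01  0.69] M [-0.196 -0.083 -0.022] grip 0.0 0.09079665583243988 tcp [0.4341 0.2612 0.2005]
```

View pics/wrist1.png

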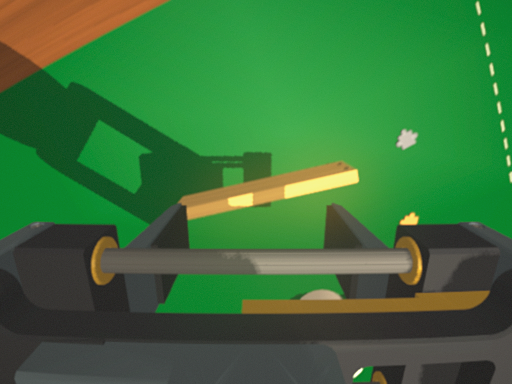

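The wrist view shows the robot-side face (upper strip), with dark dots near (343,164) at the +y end. So the holes are on the left and facing the robot, and the yaw is about −0.17. Turning now.

```bash
python3 nudge.py '[[-0.0145,0.01,0.02,0,0,1.339,0.091],[-0.0145,0.01,0.02,0,0,1.339,0.091],[-0.0145,0.01,0.02,0,0,1.339,0.091],[-0.0145,0.01,0.02,0,0,1.339,0.091],[-0.0145,0.01,0.02,0,0,1.339,0.091],[-0.0145,0.01,0.02,0,0,1.339,0.091],[-0.0145,0.01,0.02,0,0,1.339,0.091],[-0.0145,0.01,0.02,0,0,1.339,0.091]]'
python3 -c "
from h import *
delta([.4517,.2648,.12],-.174)"
```

```text
clock: 1.53
tcp_pos: [0.4461, 0.2722, 0.1807]
orientation: [-0.0, 0.647, 0.762, -0.0]
ft_force: [0.9, -0.3, 0.3]
opening: 0.0915
gripper_force: 0.0
d [-0.0082  0.0043  0.0607] rv [-6.000e-04  2.000e-04  3.368e-01]
t 1.5333 F [ 0.88 -0.27  0.34] M [-0.074 -0.007  0.056] grip 0.0 0.09151474430021185 tcp [0.4461 0.2722 0.1807]
```

```bash
python3 nudge.py '[[-0.0082,0.0043,0.03,0,0,0.337,0.091],[-0.0082,0.0043,0.06,0,0,0.337,0.091],[-0.0082,0.0043,0.06,0,0,0.337,0.091],[-0.0082,0.0043,0.06,0,0,0.337,0.091]]'
python3 -c "
from h import *
grab('wrist','wrist2');delta([.4517,.2648,.021],-.174)"
```

```text
clock: 1.87
tcp_pos: [0.4507, 0.2642, 0.119]
orientation: [-0.0, 0.764, 0.645, -0.002]
ft_force: [-0.7, -0.3, -0.4]
opening: 0.0913
gripper_force: 0.0
d [0.0001 0.     0.0994] rv [-0.0011  0.0007  0.0079]
t 1.9167 F [ 0.41 -0.1   1.16] M [-0.044  0.052 -0.02 ] grip 0.0 0.09123752054435477 tcp [0.4518 0.2648 0.1204]
```

View pics/wrist2.png

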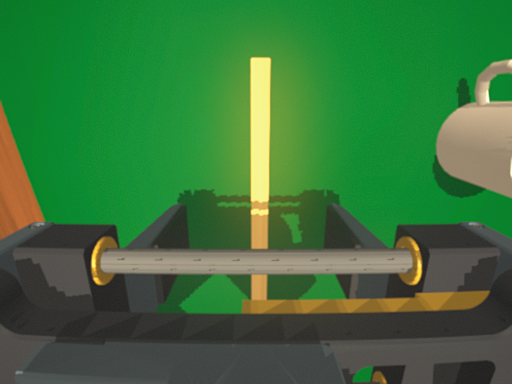

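The board (columns 250–271, rows 58–300) runs straight between the fingers, and the mug is clear at right. I'll refine its line and far end using rays from this picture.

Run:
```python
from h import *
w=load('wrist2');p=w['pixels'].astype(int)
pts=[]
for r in range(70,200,10):
    c=np.where(p[r,230:290,0]>150)[0]+230; pts.append([(c[0]+c[-1])/2,r])
W=onz(w,pts,.06)[:,:2];d=np.polyfit(W[:,1],W[:,0],1);print('x at y=.2648',np.polyval(d,.2648),'yaw',-np.arctan(d[0]))
c=np.where(p[30:100,260,0]>150)[0][0]+30-.5
print('left end',onz(w,[[260.5,c]],.06))
delta([.4517,.2648,.021],-.174)
```

```text
x at y=.2648 0.4532574747266368 yaw -0.17219135973185826
left end [[0.47316543 0.37767785 0.06      ]]
d [0.0001 0.     0.0994] rv [-0.0011  0.0007  0.0079]
t 1.9167 F [ 0.41 -0.1   1.16] M [-0.044  0.052 -0.02 ] grip 0.0 0.09123752054435477 tcp [0.4518 0.2648 0.1204]
```

```bash
python3 nudge.py '[[0.001,0.001,0.03,0,0,0,0.091],[0.001,0.001,0.06,0,0,0,0.091],[0.001,0.001,0.085,0,0,0,0.091],[0.001,0.001,0.099,0,0,0,0.091],[0.001,0.001,0.099,0,0,0,0.06],[0.001,0.001,0.099,0,0,0,0.03],[0.001,0.001,0.099,0,0,0,0.01],[0.001,0.001,0.099,0,0,0,0]]' 30
python3 nudge.py '[[0,0,0,0,0,0,0],[0,0,0,0,0,0,0],[0,0,0,0,0,0,0],[0,0,0,0,0,0,0],[0,0,0,0,0,0,0],[0,0,0,0,0,0,0]]' 30
python3 -c "
from h import *
delta([.4517,.2648,.031],-.174)"
```

```text
clock: 2.58
tcp_pos: [0.4545, 0.2663, 0.0236]
orientation: [0.0, 0.764, 0.646, 0.002]
ft_force: [0.2, -0.7, 0.3]
opening: 0.0671
gripper_force: 0.0
clock: 3.08
tcp_pos: [0.4532, 0.2655, 0.022]
orientation: [-0.0, 0.764, 0.645, 0.0]
ft_force: [-0.4, -0.1, 0.7]
opening: 0.0275
gripper_force: 0.0
d [-0.001  -0.0014 -0.009 ] rv [ 0.     -0.0001  0.006 ]
t 3.0833 F [-0.4  -0.1   0.73] M [-0.095  0.092  0.032] grip 0.0 0.027495713703904665 tcp [0.4532 0.2655 0.022 ]
```

```bash
python3 nudge.py '[[0,0,0,0,0,0,0],[0,0,0,0,0,0,0],[0,0,0,0,0,0,0],[0,0,0,0,0,0,0],[0,0,0,0,0,0,0],[0,0,0,0,0,0,0]]' 30
python3 -c "
from h import *
delta([.4517,.2648,.031],-.174)"
```

```text
clock: 3.58
tcp_pos: [0.4532, 0.2655, 0.0219]
orientation: [-0.0, 0.764, 0.645, -0.0]
ft_force: [-0.2, 0.2, -0.2]
opening: 0.0148
gripper_force: 30.0
d [-0.001  -0.0014 -0.0091] rv [-0.0001 -0.      0.006 ]
t 3.5833 F [-0.24  0.19 -0.18] M [-0.081  0.014  0.013] grip 29.99560832977295 0.0148430928222097 tcp [0.4532 0.2655 0.0219]
```

Gripped: opening 14.8 mm at 30 N. Lift now, then carry.

```bash
python3 nudge.py '[[0,0,-0.01,0,0,0,0],[0,0,-0.03,0,0,0,0],[0,0,-0.05,0,0,0,0],[0,0,-0.07,0,0,0,0],[0,0,-0.07,0,0,0,0]]'
python3 -c "
from h import *
delta([.5555,-.031,.09],.0172)"
```

```text
clock: 4.0
tcp_pos: [0.4556, 0.2669, 0.0961]
orientation: [0.001, 0.764, 0.645, 0.004]
ft_force: [0.6, 1.2, -1.1]
opening: 0.0149
gripper_force: 30.0
d [-0.277   0.1483  0.0056] rv [ 0.0069 -0.0047 -0.1853]
t 4.0 F [ 0.62  1.25 -1.09] M [-0.015 -0.002 -0.04 ] grip 29.995375871658325 0.014922000543712297 tcp [0.4556 0.2669 0.0961]
```

```bash
python3 nudge.py '[[-0.02,0.01,0,0,0,-0.02,0],[-0.055,0.03,0,0,0,-0.05,0],[-0.09,0.05,0,0,0,-0.08,0],[-0.13,0.072,0,0,0,-0.11,0],[-0.17,0.094,0,0,0,-0.14,0],[-0.21,0.116,0,0,0,-0.17,0],[-0.25,0.138,0,0,0,-0.185,0],[-0.274,0.152,0,0,0,-0.185,0]]'
python3 nudge.py '[[0,0,0,0,0,0,0],[0,0,0,0,0,0,0],[0,0,0,0,0,0,0],[0,0,0,0,0,0,0]]'
python3 - <<'E'
from h import *
delta([.5555,-.031,.09],.0172)
a=grab('top','top2');grab('scene','scene2');grab('wrist','wrist3')
o=np.zeros((600,800,3),np.uint8)
o[:400,:500]=cv2.resize(a['pixels'][150:230,210:310],(500,400),interpolation=cv2.INTER_CUBIC)
cv2.imwrite('pics/crop3.png',np.hstack([cv2.resize(a['pixels'][130:210,215:315],(400,320),interpolation=cv2.INTER_CUBIC),cv2.resize(load('wrist3')['pixels'],(400,320))])[:,:,::-1])
E
```

```text
clock: 4.67
tcp_pos: [0.5562, -0.0301, 0.0914]
orientation: [-0.001, 0.701, 0.713, -0.0]
ft_force: [1.3, 0.4, -1.5]
opening: 0.0147
gripper_force: 30.0
clock: 5.0
tcp_pos: [0.5557, -0.027, 0.0915]
orientation: [-0.001, 0.701, 0.713, -0.0]
ft_force: [0.1, -0.9, -2.0]
opening: 0.0151
gripper_force: 30.0
d [-0.004  -0.0003  0.0015] rv [-0.0015 -0.0005  0.0008]
t 5.0 F [ 0.13 -0.87 -1.97] M [-0.125  0.047  0.014] grip 29.99558061361313 0.015141958769735203 tcp [ 0.5557 -0.027   0.0915]
```

View pics/crop3.png

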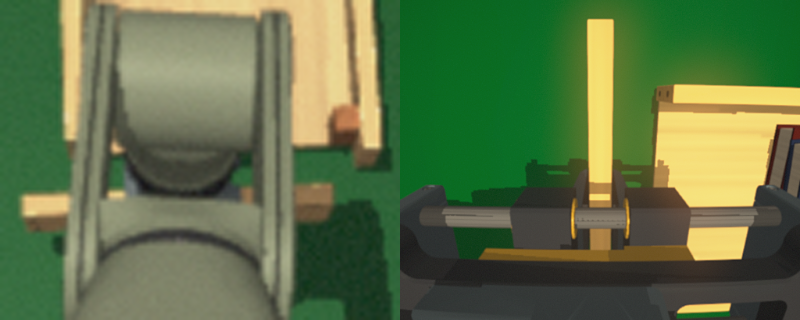

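The left half shows the top view, with the board across the open end. The right half is the wrist view: the board runs upward at about x=600 with its holed end at the top. The left wall's front end with its pilot holes is near (662,92) in the crop, which is about (335,110) at full size. I'll measure both here.

Run:
```python
from h import *
w=load('wrist3');p=w['pixels'].astype(int)
print('rows at col 420:',p[95:135:2,420].tolist())
for r in(108,112,116,120,140): print(r,p[r,320:352,0].tolist())
pts=[]
for r in range(40,180,10):
    c=np.where(p[r,225:300,0]>150)[0]+225; pts.append([(c[0]+c[-1])/2,r]); 
W=onz(w,pts,.1296)[:,:2];d=np.polyfit(W[:,1],W[:,0],1)
print('board yaw',-np.arctan(d[0]),'x at tcp y',np.polyval(d,-.027))
c=np.where(p[5:60,257,0]>150)[0][0]+4.5; print('left end',c,onz(w,[[257,c]],.1296))
```

```text
rows at col 420: [[70, 115, 44], [72, 114, 44], [75, 115, 44], [74, 109, 42], [244, 196, 94], [246, 224, 114], [245, 220, 110], [245, 221, 110], [245, 221, 111], [245, 221, 114], [245, 221, 110], [245, 222, 112], [246, 225, 114], [246, 226, 116], [247, 223, 110], [193, 141, 75], [167, 126, 69], [169, 128, 73], [167, 127, 72], [171, 130, 73]]
108 [67, 64, 66, 68, 67, 66, 67, 69, 87, 118, 121, 119, 114, 116, 121, 121, 121, 122, 123, 125, 125, 121, 118, 119, 127, 129, 127, 126, 120, 141, 217, 247]
112 [67, 71, 69, 69, 69, 69, 67, 78, 101, 122, 120, 90, 74, 91, 117, 123, 122, 124, 126, 126, 120, 97, 82, 93, 113, 127, 130, 127, 130, 170, 232, 247]
116 [70, 71, 72, 72, 72, 71, 73, 81, 115, 124, 123, 120, 118, 122, 123, 125, 124, 123, 127, 128, 124, 110, 105, 116, 131, 133, 131, 130, 136, 195, 244, 248]
120 [72, 74, 74, 73, 74, 75, 73, 83, 108, 118, 118, 125, 128, 125, 125, 127, 125, 126, 128, 128, 130, 130, 128, 130, 134, 135, 133, 132, 145, 212, 247, 247]
140 [83, 84, 83, 85, 84, 86, 85, 85, 88, 112, 189, 250, 248, 246, 245, 246, 245, 245, 246, 245, 246, 245, 246, 245, 246, 246, 246, 246, 246, 246, 246, 246]
board yaw 0.018802193684665 x at tcp y 0.555920833799357
left end 22.5 [[0.55418764 0.08633275 0.1296    ]]
```

Run:
```python
from h import *
w=load('wrist3')
c=w['pixels'][85:185,300:500]; cv2.imwrite('pics/crop4.png',cv2.resize(c,(800,400),interpolation=cv2.INTER_NEAREST)[:,:,::-1])
```

```text
(no output)
```

View pics/crop4.png

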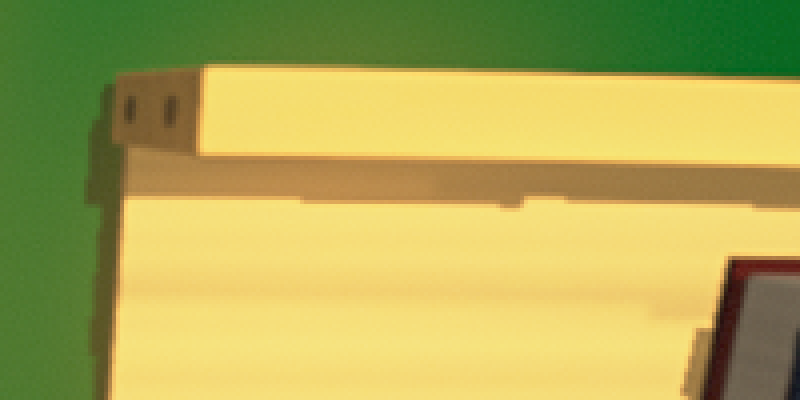

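The crop shows the left wall's front end (pilot holes at crop (130,110) and (170,110)). Its front top edge is at column ≈349.5, rows 102–123, and the outer edge runs from row 101.5.

Run:
```python
from h import *
w=load('wrist3');t=load('top0');p=w['pixels'][:,:,0].astype(float)
F=onz(w,[[349.8,108],[349.3,112],[349,116],[348.7,120]],.07)
print('front top',F[:,:2].round(4).tolist())
pts=[]
for c in range(356,500,8):
    v=p[90:115,c]; k=np.where((v[:-1]<160)&(v[1:]>=160))[0][0]; pts.append([c,90+k+(160-v[k])/(v[k+1]-v[k])])
L=onz(w,pts,.07)[:,:2]; d=np.polyfit(L[:,0],L[:,1],1); print('outer y at .615',np.polyval(d,.615),'yaw',np.arctan(d[0]))
print('height of corner',tri(w,[[350.5,101.3]],t,[[230.2,164.8]]))
```

```text
front top [[0.617, 0.0523], [0.617, 0.0497], [0.617, 0.0471], [0.6171, 0.0445]]
outer y at .615 0.057091112486724195 yaw 0.014635721381899216
height of corner [[6.04210852e-01 5.54379727e-02 1.09516521e-01 4.14859511e-04]]
```

```bash
python3 nudge.py '[[0,0.005,0.008,0,0,0,0],[0,0.014,0.02,0,0,0,0],[0,0.022,0.032,0,0,0,0],[0,0.03,0.043,0,0,0,0],[0,0.038,0.052,0,0,0,0],[0,0.044,0.058,0,0,0,0],[0,0.045,0.0595,0,0,0,0],[0,0.045,0.0595,0,0,0,0]]'
python3 nudge.py '[[0,0,0,0,0,0,0],[0,0,0,0,0,0,0],[0,0,0,0,0,0,0],[0,0,0,0,0,0,0]]'
python3 - <<'E'
from h import *
delta([.5555,-.031,.0319],.0172)
w=grab('wrist','wrist4');cv2.imwrite('pics/w4.png',cv2.resize(w['pixels'][0:200,200:400],(600,600),interpolation=cv2.INTER_CUBIC)[:,:,::-1])
E
```

```text
clock: 5.82
tcp_pos: [0.6017, -0.0272, 0.0316]
orientation: [-0.001, 0.701, 0.713, -0.0]
ft_force: [-0.4, -0.1, -2.1]
opening: 0.0145
gripper_force: 30.0
clock: 6.15
tcp_pos: [0.6016, -0.0274, 0.033]
orientation: [0.0, 0.701, 0.713, 0.0]
ft_force: [-0.1, 0.1, -0.6]
opening: 0.0147
gripper_force: 30.0
d [-0.0029 -0.0461  0.0011] rv [ 0.0009 -0.     -0.0003]
t 6.15 F [-0.06  0.11 -0.59] M [-0.13   0.015 -0.001] grip 29.99540001153946 0.014701025453159423 tcp [ 0.6016 -0.0274  0.033 ]
```

View pics/w4.png

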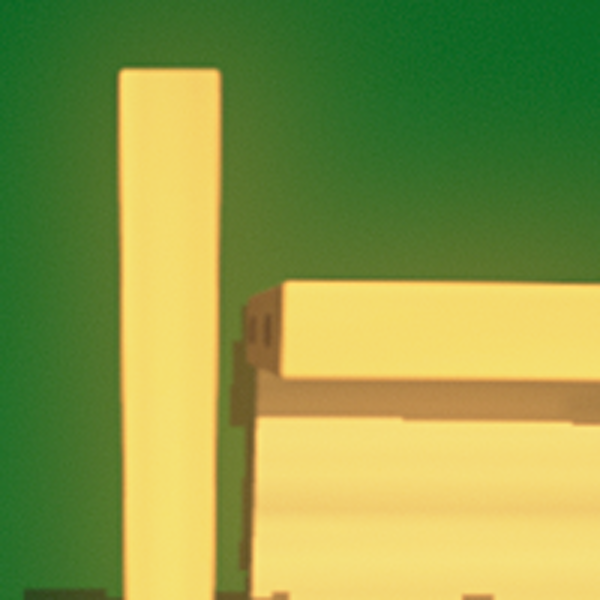

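The board's inner edge is at about (272.5,100) and the wall's front top edge at (294.5,110), so a gap remains. Computing the gap, the left-end position and the yaw.

```bash
cat > g.py <<'E'
from h import *
def cr(v,th): k=np.where((v[:-1]-th)*(v[1:]-th)<0)[0]; return k+(th-v[k])/(v[k+1]-v[k])
w=load('wrist4');p=w['pixels'][:,:,0].astype(float)
B=onz(w,[[225+cr(p[r,225:290],150)[1],r] for r in range(30,185,5) if len(cr(p[r,225:290],150))>1],.071)[:,:2]
d=np.polyfit(B[:,1],B[:,0],1);print('board face yaw',-np.arctan(d[0]),'x',np.polyval(d,.05))
F=onz(w,[[280+cr(p[r,280:310],185)[0],r] for r in range(98,122,4)],.07);print('front',F[:,:2].round(4).tolist())
L=onz(w,[[c,80+cr(p[80:110,c],160)[0]] for c in range(305,460,10)],.07)[:,:2];e=np.polyfit(L[:,0],L[:,1],1)
print('wall yaw',np.arctan(e[0]),'y',np.polyval(e,.615))
print('left end',onz(w,[[256,10+cr(p[10:50,256],150)[0]]],.071))
E
python3 g.py
```

```text
board face yaw 0.024403292519215587 x 0.6079439212364266
front [[0.6172, 0.0546], [0.6172, 0.0528], [0.6173, 0.0511], [0.6173, 0.0493], [0.6173, 0.0475], [0.6173, 0.0457]]
wall yaw 0.01633732313646471 y 0.05690346588744876
left end [[0.59952357 0.08569799 0.071     ]]
```

```bash
python3 nudge.py '[[-0.005,0,0,0,0,0,0],[-0.011,0,0,0,0,0,0],[-0.016,0,0,0,0,0,0],[-0.02,0,0,0,0,0,0],[-0.022,0,0,0,0,0,0],[-0.023,0,0,0,0,0,0],[-0.024,0,0,0,0,0,0],[-0.024,0,0,0,0,0,0]]'
python3 nudge.py '[[-0.0005,0,0,0,0,0,0],[-0.001,0,0,0,0,0,0],[-0.0015,0,0,0,0,0,0],[-0.002,0,0,0,0,0,0],[-0.002,0,0,0,0,0,0],[-0.002,0,0,0,0,0,0]]'
python3 -c "
from h import *
delta([.6017,-.053,.0319],.0172)"
```

```text
clock: 6.87
tcp_pos: [0.602, -0.0515, 0.0324]
orientation: [-0.0, 0.701, 0.713, 0.0]
ft_force: [0.1, -0.5, -1.6]
opening: 0.0148
gripper_force: 30.0
clock: 7.37
tcp_pos: [0.602, -0.0533, 0.0324]
orientation: [-0.0, 0.701, 0.713, 0.0]
ft_force: [-0.1, -0.1, -1.0]
opening: 0.0148
gripper_force: 30.0
d [ 0.0003 -0.0003  0.0005] rv [ 0.     -0.0001 -0.0002]
t 7.3667 F [-0.14 -0.07 -1.04] M [-0.03   0.02  -0.032] grip 29.9954617023468 0.014831685333336364 tcp [ 0.602  -0.0533  0.0324]
```

No contact yet. Continuing in 0.5 mm steps.

```bash
for i in 1 2; do python3 nudge.py '[[-0.0005,0,0,0,0,0,0],[-0.001,0,0,0,0,0,0],[-0.001,0,0,0,0,0,0],[-0.001,0,0,0,0,0,0]]' | egrep 'tcp|force'; done
```

```text
tcp_pos: [0.6021, -0.0543, 0.0324]
ft_force: [-0.3, 0.4, -1.1]
gripper_force: 30.0
tcp_pos: [0.6021, -0.0553, 0.0324]
ft_force: [0.3, 0.9, -1.4]
gripper_force: 30.0
```

```bash
for i in 1 2; do python3 nudge.py '[[-0.0005,0,0,0,0,0,0],[-0.001,0,0,0,0,0,0],[-0.001,0,0,0,0,0,0],[-0.001,0,0,0,0,0,0]]' | egrep 'tcp|force'; done; python3 -c "
from h import *
delta([.6017,-.053,.0319],.0172)"
```

```text
tcp_pos: [0.6021, -0.0564, 0.0324]
ft_force: [0.5, -0.9, -2.0]
gripper_force: 30.0
tcp_pos: [0.6021, -0.0568, 0.0325]
ft_force: [-0.2, 4.4, -0.7]
gripper_force: 30.0
d [ 0.0038 -0.0003  0.0006] rv [ 0.0001 -0.0008 -0.0003]
t 8.7 F [-0.2   4.39 -0.74] M [0.359 0.054 0.026] grip 29.99593734741211 0.014820150146541476 tcp [ 0.6021 -0.0568  0.0325]
```

Butt contact at 4.4 N, with the arm stiffness around 8 N/mm. I'll hold briefly, then advance toward the seat.

```bash
python3 nudge.py '[[0,0,0,0,0,0,0],[0,0,0,0,0,0,0],[0,0,0,0,0,0,0],[0,0,0,0,0,0,0]]'| egrep 'tcp|force'
python3 nudge.py '[[0,0.001,0,0,0,0,0],[0,0.002,0,0,0,0,0],[0,0.003,0,0,0,0,0],[0,0.004,0,0,0,0,0],[0,0.005,0,0,0,0,0],[0,0.0055,0,0,0,0,0],[0,0.006,0,0,0,0,0],[0,0.006,0,0,0,0,0]]'| egrep 'tcp|force'; for i in 1; do python3 nudge.py '[[0,0.0003,0,0,0,0,0],[0,0.0006,0,0,0,0,0],[0,0.001,0,0,0,0,0],[0,0.001,0,0,0,0,0],[0,0.001,0,0,0,0,0]]' | egrep 'tcp|force'; done; python3 -c "
from h import *
delta([.6017,-.053,.0319],.0172)"
```

```text
tcp_pos: [0.6021, -0.0568, 0.0325]
ft_force: [-0.5, 5.7, -0.6]
gripper_force: 30.0
tcp_pos: [0.6066, -0.0567, 0.0318]
ft_force: [-1.0, 4.8, -1.1]
gripper_force: 30.0
tcp_pos: [0.6075, -0.0567, 0.0318]
ft_force: [-1.5, 4.9, -1.4]
gripper_force: 30.0
d [ 0.0038 -0.0058 -0.0001] rv [-0.0035 -0.0013 -0.0013]
t 10.1167 F [-1.5   4.91 -1.39] M [ 0.651  0.416 -0.244] grip 29.991341829299927 0.014744566318258585 tcp [ 0.6075 -0.0567  0.0318]
```

```bash
python3 nudge.py '[[0.0003,0,0,0,0,0,0],[0.0005,0,0,0,0,0,0],[0.0005,0.0003,0,0,0,0,0],[0.0005,0.0006,0,0,0,0,0],[0.0005,0.001,0,0,0,0,0],[0.0005,0.001,0,0,0,0,0]]'| egrep 'tcp|force'; for i in 1 2; do python3 nudge.py '[[0,0.0003,0,0,0,0,0],[0,0.0006,0,0,0,0,0],[0,0.0006,0,0,0,0,0],[0,0.0006,0,0,0,0,0]]' | egrep 'tcp|force'; done; python3 -c "
from h import *
delta([.6017,-.053,.0319],.0172)"
```

```text
tcp_pos: [0.6101, -0.0567, 0.0324]
ft_force: [-1.5, 3.0, -1.3]
gripper_force: 30.0
tcp_pos: [0.6108, -0.0567, 0.0325]
ft_force: [-1.8, 3.8, -1.0]
gripper_force: 30.0
tcp_pos: [0.6114, -0.0566, 0.0325]
ft_force: [-1.9, 3.8, -1.0]
gripper_force: 30.0
d [ 0.0038 -0.0096  0.0006] rv [ 0.0002 -0.0001 -0.0001]
t 11.2833 F [-1.89  3.84 -1.01] M [ 0.526  0.278 -0.128] grip 29.992557764053345 0.015249225885564694 tcp [ 0.6114 -0.0566  0.0325]
```

```bash
for i in 1 2; do python3 nudge.py '[[0,0.0002,0,0,0,0,0],[0,0.0004,0,0,0,0,0],[0,0.0004,0,0,0,0,0],[0,0.0004,0,0,0,0,0]]' | egrep 'tcp|force'; done; python3 -c "
from h import *
delta([.6017,-.053,.0319],.0172)"
```

```text
tcp_pos: [0.6117, -0.0566, 0.0325]
ft_force: [-0.9, 4.0, -0.7]
gripper_force: 30.0
tcp_pos: [0.6119, -0.0566, 0.0324]
ft_force: [-2.8, 2.8, -0.3]
gripper_force: 30.0
d [ 0.0038 -0.0101  0.0005] rv [-0.0004 -0.0001  0.    ]
t 11.95 F [-2.8   2.83 -0.34] M [ 0.482  0.486 -0.037] grip 29.9940687417984 0.014867375510483071 tcp [ 0.6119 -0.0566  0.0324]
```

```bash
for i in 1 2; do python3 nudge.py '[[0,0.0002,0,0,0,0,0],[0,0.0004,0,0,0,0,0],[0,0.0004,0,0,0,0,0],[0,0.0004,0,0,0,0,0]]' | egrep 'tcp|force'; python3 -c "
from h import *
delta([.6017,-.053,.0319],.0172)"; done
```

```text
tcp_pos: [0.6119, -0.0566, 0.0324]
ft_force: [-3.7, 2.9, 0.6]
gripper_force: 30.0
d [ 0.0038 -0.0101  0.0005] rv [-0.0012 -0.      0.0002]
t 12.2833 F [-3.67  2.88  0.6 ] M [0.438 0.687 0.005] grip 29.99567985534668 0.014966900795620821 tcp [ 0.6119 -0.0566  0.0324]
tcp_pos: [0.6119, -0.0567, 0.0324]
ft_force: [-4.6, 3.2, 1.9]
gripper_force: 30.0
d [ 0.0038 -0.0102  0.0006] rv [-0.0019 -0.      0.0002]
t 12.6167 F [-4.58  3.24  1.92] M [ 0.461  0.798 -0.015] grip 29.9954491853714 0.014915922190526995 tcp [ 0.6119 -0.0567  0.0324]
```

```bash
for i in 1 2; do python3 nudge.py '[[0,0.0003,0,0,0,0,0],[0,0.0006,0,0,0,0,0],[0,0.0009,0,0,0,0,0],[0,0.0012,0,0,0,0,0],[0,0.0012,0,0,0,0,0],[0,0.0012,0,0,0,0,0]]' | egrep 'tcp|force'; python3 -c "
from h import *
delta([.6017,-.053,.0319],.0172)"; done
```

```text
tcp_pos: [0.6118, -0.0566, 0.0324]
ft_force: [-7.6, 2.5, 3.6]
gripper_force: 30.0
d [ 0.0038 -0.0101  0.0006] rv [-0.0047 -0.0002  0.0003]
t 13.1167 F [-7.6   2.48  3.6 ] M [0.398 1.216 0.022] grip 29.99541699886322 0.014264743399152284 tcp [ 0.6118 -0.0566  0.0324]
tcp_pos: [0.6118, -0.0566, 0.0324]
ft_force: [-11.4, 2.7, 5.1]
gripper_force: 30.0
d [ 0.0038 -0.01    0.0006] rv [-0.0073 -0.0002  0.0004]
t 13.6167 F [-11.35   2.75   5.14] M [0.382 1.634 0.029] grip 29.995695054531097 0.015113079969989902 tcp [ 0.6118 -0.0566  0.0324]
```

```bash
python3 nudge.py '[[0,0,0,0,0,0,0],[0,0,0,0,0,0,0],[0,0,0,0,0,0,0],[0,0,0,0,0,0,0],[0,0,0,0,0,0,0],[0,0,0,0,0,0,0]]'
sed -i "s/load('wrist4')/grab('wrist','wrist5')/;s/^F=.*//" g.py; sed -i 's/range(305,460,10)/range(320,460,10)/' g.py; python3 g.py; python3 -c "
from h import *
delta([.6017,-.053,.0319],.0172)"
```

```text
clock: 14.12
tcp_pos: [0.6118, -0.0566, 0.0324]
orientation: [-0.003, 0.701, 0.713, -0.003]
ft_force: [-10.5, 3.0, 4.5]
opening: 0.0146
gripper_force: 30.0
board face yaw -0.006656643314347511 x 0.6180123110498776
d [ 0.0038 -0.01    0.0006] rv [-0.0073 -0.0002  0.0004]
t 14.1667 F [-11.07   2.51   4.16] M [ 0.405  1.629 -0.024] grip 29.995651245117188 0.014888024374439274 tcp [ 0.6118 -0.0566  0.0324]Traceback (most recent call last):
  File "g.py", line 7, in <module>
    L=onz(w,[[c,80+cr(p[80:110,c],160)[0]] for c in range(320,460,10)],.07)[:,:2];e=np.polyfit(L[:,0],L[:,1],1)
                   ~~~~~~~~~~~~~~~~~~~^^^
IndexError: index 0 is out of bounds for axis 0 with size 0
```

Run:
```python
import re
from h import *
def cr(v,th): k=np.where((v[:-1]-th)*(v[1:]-th)<0)[0]; return k+(th-v[k])/(v[k+1]-v[k])
for f in('wrist4','wrist5'):
    w=load(f);p=w['pixels'][:,:,0].astype(float)
    B=onz(w,[[225+cr(p[r,225:290],150)[0],r] for r in range(60,185,5)],.071)[:,:2]
    print(f,'outer face yaw',-np.arctan(np.polyfit(B[:,1],B[:,0],1)[0]))
for c in(250,256,262): print(onz(w,[[c,5+cr(p[5:110,c],150)[0]]],.071).round(4))
for c in(300,330): print(onz(w,[[c,5+cr(p[5:130,c],160)[0]]],.07).round(4))
```

```text
wrist4 outer face yaw 0.029454515285181247
wrist5 outer face yaw 0.01657945979328981
[[0.6074 0.0562 0.071 ]]
[[0.6099 0.0562 0.071 ]]
[[0.6125 0.0563 0.071 ]]
[[0.6289 0.0566 0.07  ]]
[[0.6419 0.057  0.07  ]]
```

The board is square (yaw 0.0166, the wall 0.0163), its left end is flush with the wall's outer face, and the push is steady at about 11 N. Handing in.

```bash
python3 -c "
from cell import arm
print(arm.finish_job())"
```

```text
the job is handed in; nothing more can be done
None
```

I handed the job in with the end board held about 10 mm off the table, its plain end against the right side, square to the tray and pressed evenly on the seat with a steady push of about 11 N by the wrist force reading; the screwdriver, screw tin and mug were left alone, and the verdict was not shown.

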